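# Load the card press, find its stop and back off two turns

## Task

Slide the press's loading tray fully in under the bridge, then take the crank handle on the handwheel and screw the press down clockwise until it stops. From the stop back it off exactly two turns counter-clockwise and finish there with the crank handle still held in the gripper, the tray still fully in; leave the other things on the desk where they are.

Things in the scene. Friction and masses are not known exactly. Their poses are not given: they have to be found in the camera images.
- press: Card press of dark steel, fixed on the desk: base plate 225 x 140 x 12 mm, two uprights, a bridge with its top 98 mm above the desk, on it a level steel handwheel with an upright crank handle. Origin: on the wheel's axis, at desk height. x points from the tray's open front to the back of the press (the way the tray slides in), y across the press, z up.
- press_hub (a point): Point on the wheel's vertical axis, 147 mm above the desk (30 mm above the top of the rim, level with the middle of the crank handle). Axes as those of the press.
- wheel (a joint): Handwheel: rim 90 mm across, 12 mm thick, top 117 mm above the desk at all times. Rad: 0 = screwed down on its solid stop; grows counter-clockwise from above (opening), to 3.5 turns. Clockwise closes. At q the crank handle is turned q about z from the press's +x side of the hub. Starts 0.5 to 1.3 turns open. Friction 0.06 N m (1.5 N at the handle); stays where left.
- handle: Upright black crank handle on the wheel's rim, 45 mm from the wheel's axis: a round grip 20 mm in diameter, 58 mm tall, spinning freely on its own pin, so the hand need not turn with it. Origin: its centre, 147 mm above the desk, 30 mm above the rim; it travels on a level circle. Ignore its orientation.
- tray (a joint): The press's aluminium loading tray with a grey card case clipped in, sliding in guides under the bridge. Value in m: 0 = fully in against its stop, growing as it is pulled out towards the press's -x; travel 0.1. Starts 0.045 to 0.085 out. Friction about 2 N; stays where left.
- tray_knob (a point): Centre of the upright black round knob at the front end of the tray: 18 mm in diameter, 48 mm tall, foot 21 mm and top 69 mm above the desk, this point 46 mm (about half-way up). With the tray fully in it is 130 mm in front (-x) of the wheel's axis, on the press's centre line.
- card_stack: stack of flat card cases, 70 x 95 x 40 mm; a loose bystander on the desk, to be left alone.
- deck_box: cardboard box, 50 x 70 x 60 mm; a loose bystander on the desk, to be left alone.
- marker: black marker pen, 12 mm thick, 122 mm long; a loose bystander on the desk, to be left alone.
- mouse: black computer mouse; a loose bystander on the desk, to be left alone.
- mug: white mug, 90 mm tall; a loose bystander on the desk, to be left alone.
- tape_roll: ring of clear tape, 90 mm across, 20 mm high; a loose bystander on the desk, to be left alone.
- screwdriver: screwdriver lying flat; a loose bystander on the desk, to be left alone.

How it is judged:
On the way, in this order (a step that is already met when the one before it is completed fails the run):
1. the tray is fully in (value of joint tray below 0.005 m), for 0.2 s.
2. with the tray in, the wheel is screwed down to its stop by the crank handle (value of joint tray below 0.005 m and value of joint wheel below 0.12 rad and contact force between the fingers and handle above 1 N), for 0.1 s.
At the end, for the whole second after the job is handed in: The tray is within 5 mm of fully in; after having been at its stop (within 0.12 rad) the wheel is at rest two turns open from the stop, within 0.3 rad (17 degrees); and the crank handle is held between the fingers (contact over 5 N, handle's centre within 35 mm of the middle of the finger pads) (value of joint tray below 0.005 m and value of joint wheel between 12.2664 and 12.8664 rad and velocity of joint wheel between -0.1 and 0.1 rad/s and contact force between the fingers and handle above 5 N and distance between the grasp point and handle below 0.035 m); the arm keeps its last pose, push and grip.
It fails at once if a bystander was moved by more than 30 mm (distance of any of card_stack, deck_box, marker, mouse, mug, tape_roll, screwdriver from where it was at the start of the episode above 0.03 m).
It also fails if it takes over 72 s, if anything falls off the work surface, if the arm or the gripper's body presses on something with over 40 N, if the wrist force passes 120 N, or if a joint passes its speed limit or range.

## Robot

A 6-joint arm with a two-finger parallel gripper is mounted at the origin on the work surface. World frame = base frame: x ahead of the robot, y to its left, z up, the work surface at z = 0. Lengths are in m, angles in rad, forces in N, time in s.
With the tool pointing down it reaches from about 0.35 to 0.775 m from the base axis. Payload 7.3 kg.
Tool frame: the origin (TCP) lies on the centre line of the jaws, within the pads' length; the fingertips stand 17 mm ahead of it and the grasp point (between the pads) lies 2 mm behind it (robot.tcp_to_tips is the distance from the TCP to the fingertips, in m); z points along the fingers, y is the line along which they close (so a half turn about z gives the same grasp; the last joint's range is limited). The gripper opens to 92 mm and grips with 3 to 60 N. Pads are 19 mm wide; open, the fingers measure 130 mm over their backs; the gripper's body (75 mm by 190 mm) begins 47 mm behind the grasp point.
Start: joints at [1.034, 0.342, 1.524, -0, 1.275, -0.146], TCP at [0.2, 0.485, 0.244] pointing down, gripper open.
Joint ranges: [-2.53, 2.53], [-0.77, 2.02], [0.04, 2.7], [-1, 4.14], [0.28, 2.66], [-3.11, 3.11]. Speed limits (rad/s): [2.57, 2.57, 3.14, 3.14, 3.14, 3.14].

## Interface

Orientations are given as [roll, pitch, yaw] about the fixed x, y, z axes, in that order (R = Rz(yaw) Ry(pitch) Rx(roll)).
In Python, from cell import robot gives the robot as it stands. The module is installed in compiled form; this text tells all that it offers.
- The arm moves only by the tool carry_out, never from a script. Its argument "commands" is a list of rows, each a list of 3 entries, a list of its own where there are three numbers: the shift along the tool's x, y, z in m, then the turn about the tool's z in rad, then the opening, from 0 (shut) to 1 (fully open). In form: [[[dx, dy, dz], yaw, claw], ...]. A call has 1 to 20 rows; each row shifts and turns the commanded pose from where the row before left it, along the tool's axes as they then stand; what a row does not reach is not made up. A row lasts 1/8 s, in which the tool goes at most 62.5 mm and 10.7 degrees, less where a joint would pass 70% of its speed; a pose out of reach is approached as far as the arm can. A call is refused whole if a number of a shift passes 0.0625 or a number of a turn 0.188, either way. A call with a gripper value outside its range is refused whole. The fingers move at their own pace and stop on an object; "newtons" is the grip in N (left out, the last holds). Time passes only in rows, so rows that do not move let the fingers close. It gives the time, the measured TCP pose, the force, the opening and the grip force at its end, in the units of the state.
- robot.observe(): the state, without advancing time (a new reading comes with each control period).
- robot.read_camera(name): name is "side" or "top" or "wrist"; returns a dict with "pixels" (384x512x3 uint8, red, green, blue), "fx", "fy", "cx", "cy" (pixels), "view" (4x4, takes a point from world to camera coordinates); the wrist camera has in their place "T_tool_cam" (4x4, takes a point from camera to tool coordinates, whose origin is the TCP and whose axes are the flange's). Camera axes: x right, y up, looking along -z (the intrinsics and any distortion apply to the point x, -y, -z); pixel columns grow to the right and rows downward; lengths in m; the calibration is good to about 2 mm. A picture is of the moment at which its call begins: read the wrist's pose just before it. There is no depth.
- robot.hand_in(): hands the job in; it is judged then, once.
Trained networks look in a picture, given as the dict that the camera call returned (one of the last four; its "shot" number tells which), for a name from the list of things; names that differ only in an ending like _2 or _b are one class to them, and where a whole thing is asked for, a point or a joint stands for the part that bears it (a point fixed in the world has none). Each returns a list of dicts, best first, with "p" (0 to 1); they miss things now and then, are a little off and sometimes report something else, mostly with a low value. They report only what shows in the picture. A call takes as long as a camera call.
- robot.find_in(picture, name): "at" ([column, row] in pixels, amid what is visible of it).
- robot.tip_of(picture, name): "at" ([column, row] in pixels: a listed point, or the origin of a listed thing).
The state is a dict: "time": time; "qpos": joint angles; "qvel": joint speeds; "joint_efforts": joint torques, N m; "tool_pos": TCP position; "tool_rot": TCP orientation; "contact_force": force on the tool from outside, world axes, zero at the start; "torque": the same for the moment, N m; "opening": finger opening in m; "grip_force": force on a finger pad.
Only numpy, scipy, OpenCV 4.12 (cv2) and the standard library are available. Lean on these libraries where they do the work, as an engineer would, in place of code of your own. Each camera call takes 0.05 s, during which the arm holds its last target. There are 200 camera calls.

## Working session

There is one attempt and no reset: what is moved stays moved. The work goes in short steps, Python scripts to look and compute and a tool call to move; the robot and the scene stay as the last step left them, time stands still between calls to the robot, and variables do not carry over. Pictures are saved under pics/ and viewed, at most 10 in all, crops included, and the job is handed in when it is done.

Besides the shell and the picture viewer there is one more tool, called by a JSON object that holds its "api" and its "payload". carry_out: Moves the arm, as the interface text tells. Its arguments: {"type":"object","properties":{"commands":{"type":"array"},"newtons":{"type":"number"}},"required":["commands"]}

```bash
mkdir -p pics
cat > h.py <<'E'
import numpy as np, cv2
from cell import robot
def ray(pic,at):
    V=np.array(pic["view"]); R=V[:3,:3]; t=V[:3,3]
    d=np.array([(at[0]-pic["cx"])/pic["fx"],-(at[1]-pic["cy"])/pic["fy"],-1.])
    return -R.T@t, R.T@d
def atz(pic,at,z):
    o,d=ray(pic,at); return o+d*(z-o[2])/d[2]
def proj(pic,p):
    V=np.array(pic["view"]); c=V[:3,:3]@np.array(p)+V[:3,3]
    return [pic["cx"]+pic["fx"]*c[0]/-c[2], pic["cy"]-pic["fy"]*c[1]/-c[2]]
def save(pic,n,s=1): cv2.imwrite(f"pics/{n}.png",cv2.resize(pic["pixels"][:,:,::-1],None,fx=s,fy=s))
E
python3 - <<'E'
from h import *
np.set_printoptions(precision=3,suppress=True)
print({k:np.round(v,3) for k,v in robot.observe().items()})
for n in("top","side"):
    p=robot.read_camera(n); save(p,n+"0",1.5); print(n,[k for k in p if k!="pixels"],np.array(p["view"]).tolist())
    for nm,z in(("press",0),("press_hub",.147),("handle",.147),("tray_knob",.046)):
        for r in robot.tip_of(p,nm)[:2]: print(nm,np.round(r["at"],1),round(r["p"],2),atz(p,r["at"],z))
    for nm in "card_stack deck_box marker mouse mug tape_roll screwdriver".split():
        for r in robot.find_in(p,nm)[:1]: print(nm,np.round(r["at"],1),round(r["p"],2),atz(p,r["at"],.02))
E
```

```text
{'time': np.float64(0.0), 'qpos': array([ 1.034,  0.343,  1.525, -0.   ,  1.275, -0.146]), 'qvel': array([ 0.002, -0.001,  0.001,  0.001,  0.   , -0.   ]), 'joint_efforts': array([ -0.   , -43.124, -24.422,   0.072,   0.056,  -0.   ]), 'tool_pos': array([0.2  , 0.485, 0.243]), 'tool_rot': array([-3.14 , -0.   ,  2.751]), 'contact_force': array([-0.902,  0.051, -0.008]), 'torque': array([-0.038, -0.045,  0.026]), 'grip_force': np.float64(0.0), 'opening': np.float64(0.092)}
top ['fx', 'fy', 'cx', 'cy', 'view', 'shot'] [[0.04922716682620127, -0.9987868105162786, -0.0012622143181473255, 0.009919073422339655], [0.9769140635642702, 0.047886017612440615, 0.2081966419699559, -0.548212485819549], [-0.20788361757630233, -0.011482005745540229, 0.9780861746735046, -1.1120105338393291], [0.0, 0.0, 0.0, 1.0]]
press [230.6 200.6] 0.6 [0.548 0.101 0.   ]
press [238.5 209.7] 0.58 [0.519 0.073 0.   ]
press_hub [234.8 202.2] 0.91 [0.514 0.079 0.147]
press_hub [131.3 162.2] 0.39 [0.617 0.386 0.147]
handle [220.6 203.2] 0.58 [0.509 0.119 0.147]
tray_knob [295.2 217.4] 0.64 [ 0.495 -0.104  0.046]
card_sta
[... 481 characters left out ...]
380702338142773], [-0.26143965045984346, -0.6772097577125092, 0.6877763104574043, -1.0181897112751097], [0.0, 0.0, 0.0, 1.0]]
press [237.8 215.8] 0.62 [0.518 0.082 0.   ]
press_hub [171.4 153.4] 0.73 [0.376 0.249 0.147]
handle [224.7 186.4] 0.65 [0.478 0.061 0.147]
handle [227.9 171.2] 0.51 [0.505 0.118 0.147]
tray_knob [252.  256.1] 0.83 [ 0.493 -0.106  0.046]
card_stack [218.1 177.6] 0.9 [0.508 0.244 0.02 ]
deck_box [196.2 201.7] 0.88 [0.415 0.161 0.02 ]
marker [206.4 242.1] 0.66 [0.401 0.    0.02 ]
mouse [247.3 353.6] 0.68 [ 0.399 -0.331  0.02 ]
mug [373.2 316.1] 0.87 [ 0.703 -0.348  0.02 ]
tape_roll [170.5 155.9] 0.64 [0.39  0.405 0.02 ]
screwdriver [234.8 142.2] 0.65 [0.618 0.405 0.02 ]
```

View pics/top0.png

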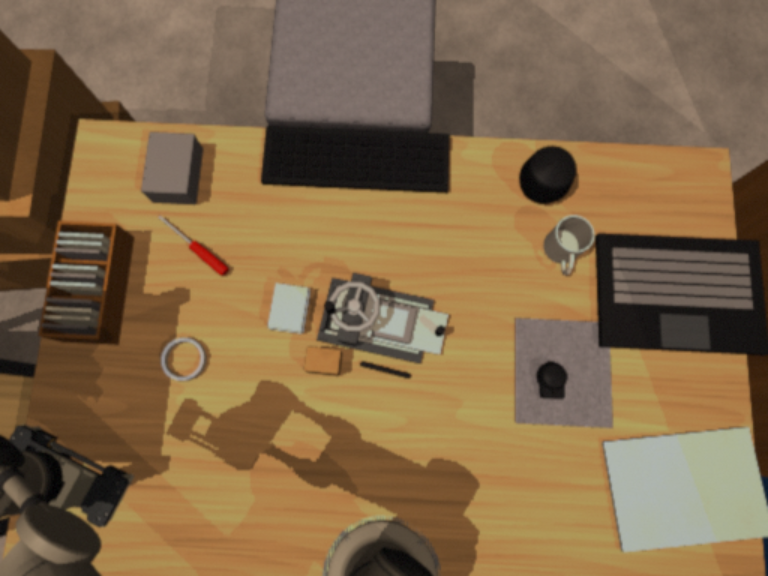

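View pics/side0.png

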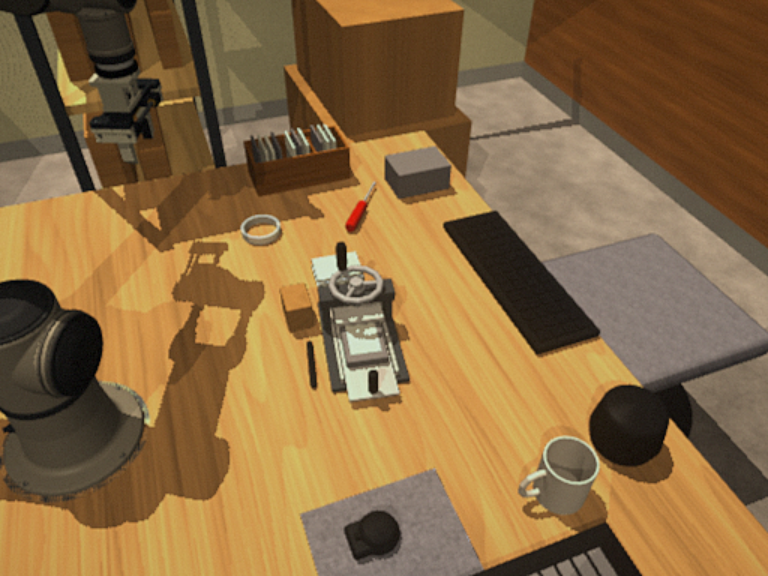

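The top view shows the wheel hub near (237,205) in camera pixels, the handle near (220,204) and the tray knob near (294,220). The side view agrees, with the handle near (228,171) and the knob near (250,254). So the press faces roughly world +y, the tray is about 55 mm out and the wheel about 1.04 turns open. Next I'll go above the knob with the jaws across the press.

```bash
cat >> h.py <<'E'
def rows(way,psi0=None,p0=None,step=.05,claw=1,dpsi=0,nmin=1):
    """rows from the present pose through points; turn spread over all"""
    s=robot.observe(); p=np.array(s["tool_pos"] if p0 is None else p0); psi=s["tool_rot"][2] if psi0 is None else psi0
    segs=[]
    for w in way:
        w=np.array(w); n=max(nmin,int(np.ceil(np.linalg.norm(w-p)/step))); segs+=[(w-p)/n]*n; p=w
    out=[]; dt=dpsi/len(segs)
    for d in segs:
        c,si=np.cos(psi),np.sin(psi)
        out.append([[round(float(v),4) for v in (c*d[0]+si*d[1],si*d[0]-c*d[1],-d[2])],round(-dt,4),claw]); psi+=dt
    print(len(out),str(out).replace(" ",""))
E
python3 - <<'E'
from h import *
rows([[.494,-.108,.24]],dpsi=1.46-2.751)
E
```

```text
14 [[[-0.0356,-0.0312,0.0003],0.0922,1],[[-0.0383,-0.0278,0.0003],0.0922,1],[[-0.0407,-0.0241,0.0003],0.0922,1],[[-0.0427,-0.0203,0.0003],0.0922,1],[[-0.0444,-0.0163,0.0003],0.0922,1],[[-0.0457,-0.0121,0.0003],0.0922,1],[[-0.0467,-0.0078,0.0003],0.0922,1],[[-0.0472,-0.0035,0.0003],0.0922,1],[[-0.0473,0.0008,0.0003],0.0922,1],[[-0.047,0.0052,0.0003],0.0922,1],[[-0.0463,0.0095,0.0003],0.0922,1],[[-0.0453,0.0137,0.0003],0.0922,1],[[-0.0438,0.0178,0.0003],0.0922,1],[[-0.042,0.0218,0.0003],0.0922,1]]
```

{"api": "carry_out", "payload": {"commands": [[[-0.0356,-0.0312,0],0.0922,1],[[-0.0383,-0.0278,0],0.0922,1],[[-0.0407,-0.0241,0],0.0922,1],[[-0.0427,-0.0203,0],0.0922,1],[[-0.0444,-0.0163,0],0.0922,1],[[-0.0457,-0.0121,0],0.0922,1],[[-0.0467,-0.0078,0],0.0922,1],[[-0.0472,-0.0035,0],0.0922,1],[[-0.0473,0.0008,0],0.0922,1],[[-0.047,0.0052,0],0.0922,1],[[-0.0463,0.0095,0],0.0922,1],[[-0.0453,0.0137,0],0.0922,1],[[-0.0438,0.0178,0],0.0922,1],[[-0.042,0.0218,0],0.0922,1],[[0,0,0],0,1],[[0,0,0],0,1]]}}

```text
time: 3.2
tool_pos: [0.4936, -0.1075, 0.2435]
tool_rot: [-3.141, -0.001, 1.46]
contact_force: [0.0, -0.1, 0.0]
opening: 0.092
grip_force: 0.0
```

```bash
cat >> h.py <<'E'
from scipy.spatial.transform import Rotation as Ro
def wrist():
    s=robot.observe(); p=robot.read_camera("wrist")
    T=np.eye(4); T[:3,:3]=Ro.from_euler("xyz",s["tool_rot"]).as_matrix(); T[:3,3]=s["tool_pos"]
    p["view"]=np.linalg.inv(T@np.array(p["T_tool_cam"])); return s,p
E
python3 - <<'E'
from h import *
np.set_printoptions(precision=4,suppress=True)
s,p=wrist(); print(s["time"],s["tool_pos"],s["tool_rot"],s["contact_force"],[k for k in p if k!="pixels"])
save(p,"w1",1.5)
for nm,z in(("press_hub",.147),("handle",.147),("tray_knob",.046),("press",0)):
    for r in robot.tip_of(p,nm)[:2]: print(nm,np.round(r["at"],1),round(r["p"],2),atz(p,r["at"],z))
for q in([.494,-.105,.046],[.514,.079,.147],[.506,.119,.147]): print(proj(p,q))
E
```

```text
3.2 [ 0.4936 -0.1075  0.2435] [-3.1407 -0.0007  1.4604] [ 0.0345 -0.1407  0.0427] ['fx', 'fy', 'cx', 'cy', 'T_tool_cam', 'shot', 'view']
tray_knob [248.4 158.9] 0.77 [ 0.4909 -0.0964  0.046 ]
[np.float64(252.3883082290534), np.float64(166.85635915637994)]
[np.float64(251.15136106021893), np.float64(-109.62262944168634)]
[np.float64(228.3400878361166), np.float64(-195.57686782018516)]
```

View pics/w1.png

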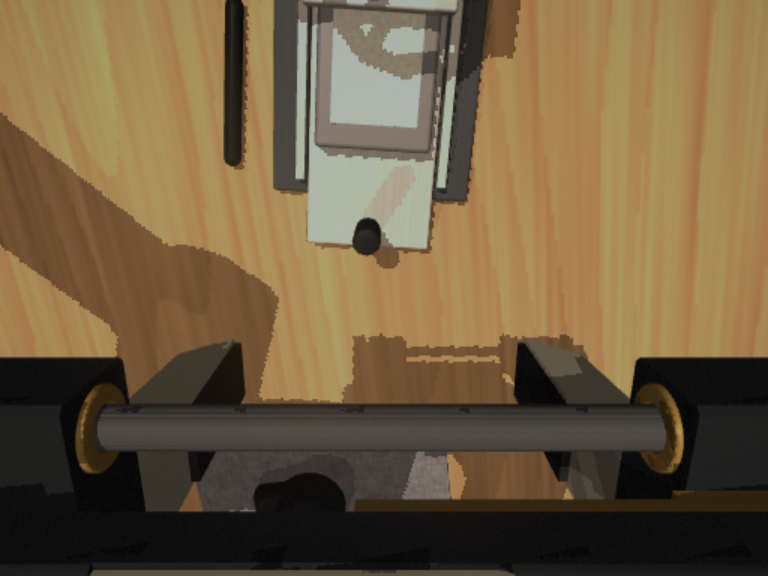

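The wrist view shows the knob upright at about (245,158) px, a few px left of the network's report. The tray's front corners are at about (205,161) and (286,166), and the base edges run up the picture. I'll take the press yaw from those edges.

Run:
```python
from h import *
np.set_printoptions(precision=4,suppress=True)
s,p=wrist()
a=lambda c,r,z: atz(p,(c/1.5,r/1.5),z)
for n,A,B in(("tray front",a(308,241,.021),a(429,249,.021)),("base left",a(274,188,.012),a(281,0,.012)),("base right",a(467,201,.012),a(486,0,.012)),("base front",a(274,188,.012),a(467,201,.012))):
    d=B-A; print(n,A,B,np.linalg.norm(d),np.arctan2(d[1],d[0]))
print("knob top",a(370,226,.069),"mid",a(367,237,.046),"foot",a(364,248,.021))
```

```text
tray front [ 0.444  -0.0979  0.021 ] [ 0.5302 -0.1134  0.021 ] 0.08766015071132736 -0.17703381971055537
base left [ 0.424  -0.0586  0.012 ] [0.4486 0.0605 0.012 ] 0.12160751350271791 1.366323654991496
base right [ 0.5612 -0.0831  0.012 ] [0.5815 0.0458 0.012 ] 0.13047660098674677 1.4141855963291885
base front [ 0.424  -0.0586  0.012 ] [ 0.5612 -0.0831  0.012 ] 0.13936841671414332 -0.17645156829379385
knob top [ 0.4914 -0.0839  0.069 ] mid [ 0.4877 -0.0949  0.046 ] foot [ 0.4835 -0.1075  0.021 ]
```

Run:
```python
from h import *
rows([[.4880,-.098,.2435],[.488,-.098,.05]],dpsi=1.40-1.4604)
```

```text
5 [[[0.0085,-0.0069,0.0005],0.0121,1],[[0.0,0.0,0.0484],0.0121,1],[[0.0,0.0,0.0484],0.0121,1],[[0.0,0.0,0.0484],0.0121,1],[[0.0,0.0,0.0484],0.0121,1]]
```

{"api": "carry_out", "payload": {"commands": [[[0.0085,-0.0069,0],0.03,1],[[0,0,0.048],0.03,1],[[0,0,0.048],0,1],[[0,0,0.048],0,1],[[0,0,0.025],0,1],[[0,0,0.024],0,1],[[0,0,0],0,0.4],[[0,0,0],0,0.4],[[0,0,0],0,0.4]], "newtons": 10}}

```text
time: 4.62
tool_pos: [0.4889, -0.0989, 0.0519]
tool_rot: [3.139, 0.0, 1.4]
contact_force: [0.1, -0.1, 0.3]
opening: 0.0666
grip_force: 0.0
```

Run:
```python
from h import *
s,p=wrist(); print(s["tool_pos"],s["tool_rot"],s["contact_force"],s["opening"]); save(p,"w2",1.5)
for r in robot.tip_of(p,"tray_knob")[:2]+robot.find_in(p,"tray_knob")[:1]: print(r,atz(p,r["at"],.046))
```

```text
[ 0.48887375 -0.09889427  0.0518679 ] [3.13933949e+00 3.22623378e-04 1.40021886e+00] [ 0.09233631 -0.13507257  0.33152857] 0.06664240023305353
{'at': [246.5, 251.2], 'p': 0.66} [ 0.48721068 -0.09446884  0.046     ]
{'at': [247.8, 119.6], 'p': 0.74} [ 0.49845071 -0.034451    0.046     ]
```

View pics/w2.png

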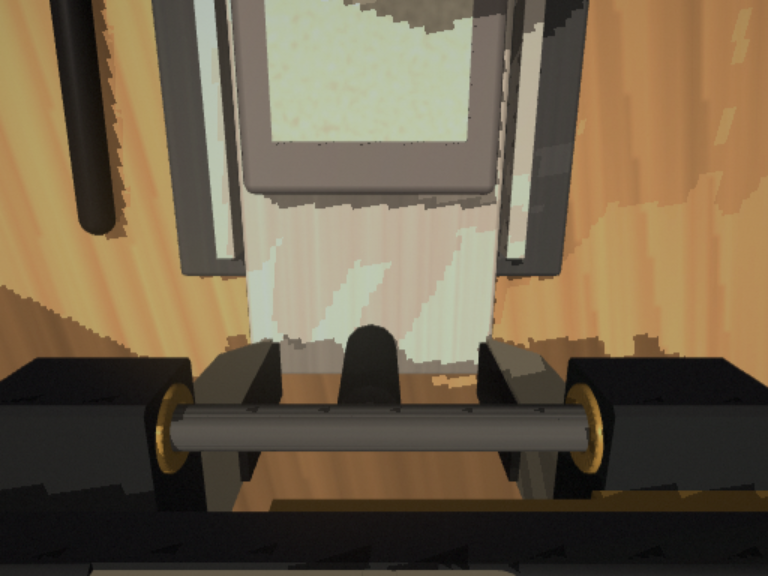

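The knob stands between the pads at about column 371 against a jaw centre near 379, so it is some 2.5 mm off. The base front edge is level in the picture, so the yaw of 1.40 is right. I'll shift slightly and close.

{"api": "carry_out", "payload": {"commands": [[[0.003,-0.0025,0],0,0],[[0,0,0],0,0],[[0,0,0],0,0],[[0,0,0],0,0],[[0,0,0],0,0],[[0,0,0],0,0],[[0,0,0],0,0],[[0,0,0],0,0]], "newtons": 12}}

```text
time: 5.78
tool_pos: [0.4865, -0.0954, 0.0507]
tool_rot: [3.141, -0.0, 1.4]
contact_force: [3.6, 0.6, -2.0]
opening: 0.0175
grip_force: 12.0
```

{"api": "carry_out", "payload": {"commands": [[[0.006,0,0],0,0],[[0.008,0,0],0,0],[[0.008,0,0],0,0],[[0.008,0,0],0,0],[[0.006,0,0],0,0],[[0.004,0,0],0,0]]}}

```text
time: 6.52
tool_pos: [0.4934, -0.0554, 0.0508]
tool_rot: [3.141, -0.0, 1.4]
contact_force: [4.1, -2.6, -2.1]
opening: 0.0181
grip_force: 12.0
```

{"api": "carry_out", "payload": {"commands": [[[0.003,0,0],0,0],[[0.003,0,0],0,0]]}}

```text
time: 6.78
tool_pos: [0.4944, -0.0496, 0.0508]
tool_rot: [3.141, 0.0, 1.4]
contact_force: [3.9, -3.7, -4.0]
opening: 0.0179
grip_force: 12.0
```

{"api": "carry_out", "payload": {"commands": [[[0.003,0,0],0,0],[[0.003,0,0],0,0]]}}

```text
time: 7.02
tool_pos: [0.4951, -0.046, 0.0509]
tool_rot: [3.141, 0.003, 1.401]
contact_force: [-0.2, -17.4, -2.2]
opening: 0.0179
grip_force: 12.0
```

{"api": "carry_out", "payload": {"commands": [[[0.002,0,0],0,0],[[0,0,0],0,0],[[-0.003,0,0],0,1],[[0,0,0],0,1],[[0,0,0],0,1],[[0,0,0],0,1],[[0,0,-0.03],0,1],[[0,0,-0.05],0,1],[[0,0,-0.05],0,1],[[0,0,-0.05],0,1],[[0,0,-0.03],0,1],[[0,0,0],0,1]]}}

```text
time: 8.52
tool_pos: [0.4958, -0.0451, 0.263]
tool_rot: [3.136, 0.0, 1.4]
contact_force: [-0.6, -0.0, -1.2]
opening: 0.0917
grip_force: 0.0
```

Run:
```python
from h import *
np.set_printoptions(precision=4,suppress=True)
s,p=wrist(); print(s["time"],s["tool_pos"],s["tool_rot"],s["contact_force"],s["opening"]); save(p,"w3",1.5)
t=robot.read_camera("top"); sd=robot.read_camera("side")
for n,c in(("wrist",p),("top",t),("side",sd)):
  for nm,z in(("press_hub",.147),("handle",.147),("tray_knob",.046)):
    for r in robot.tip_of(c,nm)[:2]: print(n,nm,np.round(r["at"],1),round(r["p"],2),atz(c,r["at"],z))
print(proj(p,[.517,.082,.117]),proj(p,[.509,.119,.147]))
```

```text
8.525 [ 0.4958 -0.0451  0.263 ] [3.1365 0.0002 1.4002] [-0.6431 -0.0456 -1.1686] 0.09166366665026245
wrist press_hub [255.2  11.8] 0.79 [0.5204 0.0806 0.147 ]
wrist tray_knob [252.7 165.3] 0.81 [ 0.4973 -0.0457  0.046 ]
top handle [220.2 205. ] 0.47 [0.5038 0.1197 0.147 ]
top tray_knob [279.7 215.3] 0.55 [ 0.4997 -0.0565  0.046 ]
side press_hub [235.9 180. ] 0.81 [0.5137 0.0755 0.147 ]
side handle [368.9 327.3] 0.68 [ 0.6167 -0.4208  0.147 ]
side handle [226.8 171. ] 0.56 [0.5022 0.1196 0.147 ]
side tray_knob [247.4 242.5] 0.92 [ 0.4972 -0.0599  0.046 ]
side tray_knob [169.7 153.4] 0.54 [0.3869 0.3852 0.046 ]
[np.float64(250.0901209469487), np.float64(19.26441331055628)] [np.float64(228.05361797210608), np.float64(-49.25712404115359)]
```

View pics/w3.png

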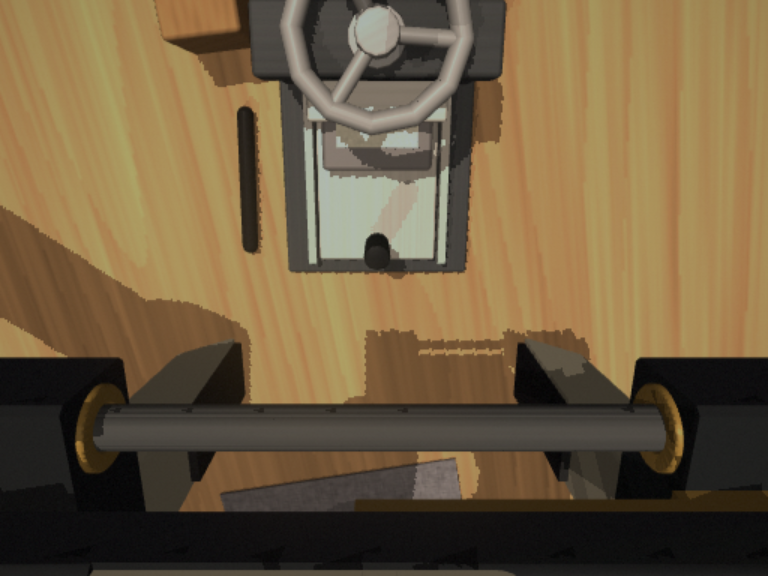

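The tray is fully in: the knob is at (251,165) px and its front edge sits inside the base. The wheel hub at (251,20) px gives an axis of about (0.518, 0.082), which fits knob + 130 mm. Now I'll hover short of the handle.

{"api": "carry_out", "payload": {"commands": [[[0.027,-0.003,0],0,1],[[0.035,-0.003,0],0,1],[[0.035,-0.003,0],0,1],[[0.027,-0.003,0],0,1],[[0,0,0],0,1],[[0,0,0],0,1]]}}

```text
time: 9.88
tool_pos: [0.5041, 0.0787, 0.2607]
tool_rot: [-3.142, 0.0, 1.4]
contact_force: [0.3, -0.6, -0.6]
opening: 0.0918
grip_force: 0.0
```

Run:
```python
from h import *
np.set_printoptions(precision=4,suppress=True)
s,p=wrist(); print(s["time"],s["tool_pos"],s["tool_rot"]); save(p,"w4",1.5)
for nm,z in(("press_hub",.147),("handle",.147)):
    for r in robot.tip_of(p,nm)[:2]: print(nm,np.round(r["at"],1),round(r["p"],2),atz(p,r["at"],z))
for a in(1.4,1.6,1.8,2.0,2.2):
    h=[.518+.045*np.cos(a),.082+.045*np.sin(a)]; print(a,h,*[np.round(np.array(proj(p,h+[z]))*1.5) for z in(.118,.147,.176)])
```

```text
9.875 [0.5041 0.0787 0.2607] [-3.1416  0.0003  1.4001]
press_hub [269.  185.6] 0.71 [0.518  0.0824 0.147 ]
handle [245.  136.4] 0.79 [0.5064 0.1229 0.147 ]
handle [247.   24.2] 0.49 [0.5212 0.1975 0.147 ]
1.4 [np.float64(0.5256485214305109), np.float64(0.1263452378494807)] [402. 185.] [405. 191.] [408. 198.]
1.6 [np.float64(0.516686021496442), np.float64(0.12698081213686774)] [386. 187.] [387. 193.] [387. 200.]
1.8 [np.float64(0.5077759057388112), np.float64(0.12582314338951878)] [370. 192.] [369. 198.] [368. 206.]
2.0 [np.float64(0.4992733923553786), np.float64(0.12291838420715567)] [356. 200.] [353. 207.] [350. 216.]
2.2 [np.float64(0.49151744972350947), np.float64(0.11838233817188155)] [344. 210.] [340. 219.] [335. 229.]
```

View pics/w4.png

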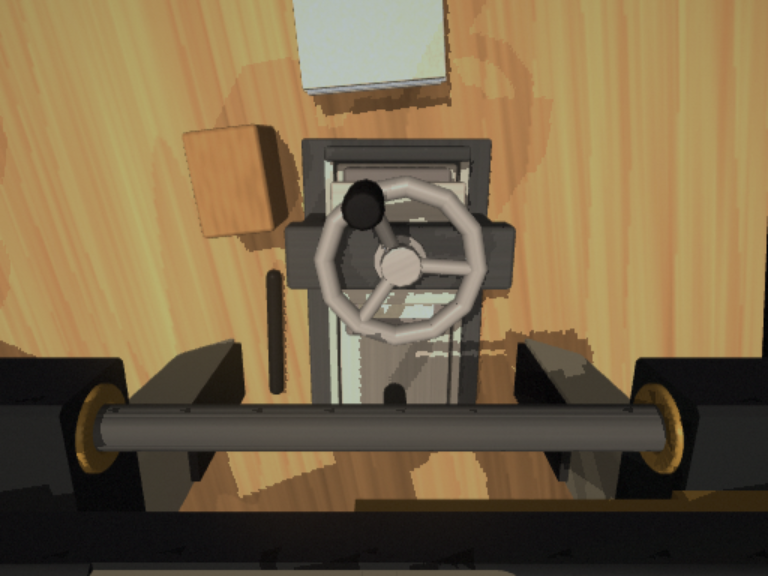

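The handle top is at (363,204) px of the enlarged picture, seen against the predicted circle. That puts it at an angle of about 1.87 rad, at (0.505, 0.125), so q ≈ 0.47 rad plus one turn. Going to grasp.

{"api": "carry_out", "payload": {"commands": [[[0.025,-0.004,0],0,1],[[0.021,-0.003,0],0,1],[[0,0,0],0,1],[[0,0,0.03],0,1],[[0,0,0.03],0,0.6],[[0,0,0.03],0,0.6],[[0,0,0.02],0,0.4],[[0,0,0],0,0],[[0,0,0],0,0],[[0,0,0],0,0],[[0,0,0],0,0],[[0,0,0],0,0],[[0,0,0],0,0]], "newtons": 12}}

```text
time: 11.65
tool_pos: [0.5051, 0.1258, 0.1512]
tool_rot: [3.141, -0.0, 1.4]
contact_force: [-1.5, 0.2, 4.2]
opening: 0.0196
grip_force: 12.0
```

```bash
cat >> h.py <<'E'
def circ(q0,q1,n,r=.045):
    q=np.linspace(q0,q1,n+1); x=np.diff(np.cumsum(np.r_[0,np.diff(np.round(r*np.cos(q),4))])); y=np.diff(-np.round(r*np.sin(q),4))
    print(str([[[round(float(a),4),round(float(b),4),0],0,0] for a,b in zip(x,y)]).replace(" ",""))
def where():
    s=robot.observe(); d=np.array(s["tool_pos"][:2])-[.518,.082]; a=np.arctan2(d[1],d[0])-1.40
    print("t",round(s["time"],2),"q mod",round(a%(2*np.pi),3),"r",round(np.hypot(*d),4),"z",round(s["tool_pos"][2],4),"F",np.round(s["contact_force"],1),"grip",s["grip_force"],s["opening"])
E
python3 - <<'E'
from h import *
w=2*np.pi
circ(w+.457,w+.457-.8,4); circ(w-.343,w-.343-4.5,15);
E
```

```text
[[[0.0031,0.0085,0],0,0],[[0.0014,0.0088,0],0,0],[[-0.0004,0.009,0],0,0],[[-0.0021,0.0087,0],0,0]]
[[[-0.0064,0.0119,0],0,0],[[-0.0096,0.0094,0],0,0],[[-0.0119,0.0062,0],0,0],[[-0.0132,0.0024,0],0,0],[[-0.0134,-0.0017,0],0,0],[[-0.0123,-0.0055,0],0,0],[[-0.0101,-0.0089,0],0,0],[[-0.007,-0.0114,0],0,0],[[-0.0033,-0.0131,0],0,0],[[0.0007,-0.0134,0],0,0],[[0.0046,-0.0126,0],0,0],[[0.0082,-0.0107,0],0,0],[[0.0109,-0.0078,0],0,0],[[0.0128,-0.0043,0],0,0],[[0.0135,-0.0002,0],0,0]]
```

{"api": "carry_out", "payload": {"commands": [[[0.0031,0.0085,0],0,0],[[0.0014,0.0088,0],0,0],[[-0.0004,0.009,0],0,0],[[-0.0021,0.0087,0],0,0],[[0,0,0],0,0]]}}

```text
time: 12.28
tool_pos: [0.5413, 0.1207, 0.1511]
tool_rot: [3.14, 0.001, 1.4]
contact_force: [-0.3, -4.1, 4.2]
opening: 0.0196
grip_force: 12.0
```

```bash
python3 -c "
from h import *
where()"
```

```text
t 12.28 q mod 5.912 r 0.0452 z 0.1511 F [-0.3 -4.1  4.2] grip 12.001914986674365 0.019599316555277812
```

{"api": "carry_out", "payload": {"commands": [[[-0.0064,0.0119,0],0,0],[[-0.0096,0.0094,0],0,0],[[-0.0119,0.0062,0],0,0],[[-0.0132,0.0024,0],0,0],[[-0.0134,-0.0017,0],0,0],[[-0.0123,-0.0055,0],0,0],[[-0.0101,-0.0089,0],0,0],[[-0.007,-0.0114,0],0,0],[[-0.0033,-0.0131,0],0,0],[[0.0007,-0.0134,0],0,0],[[0.0046,-0.0126,0],0,0],[[0.0082,-0.0107,0],0,0],[[0.0109,-0.0078,0],0,0],[[0.0128,-0.0043,0],0,0],[[0.0135,-0.0002,0],0,0],[[0,0,0],0,0]]}}

```text
time: 14.28
tool_pos: [0.4747, 0.0967, 0.1511]
tool_rot: [3.141, -0.0, 1.401]
contact_force: [-0.7, 1.5, 7.7]
opening: 0.0198
grip_force: 12.0
```

```bash
python3 -c "
from h import *
where(); circ(1.44,.24,5);circ(.24,-.16,4)"
```

```text
t 14.28 q mod 1.414 r 0.0457 z 0.1511 F [-0.7  1.5  7.7] grip 12.000632418553323 0.01977313401678576
[[[0.0104,0.0027,0],0,0],[[0.0095,0.005,0],0,0],[[0.008,0.0072,0],0,0],[[0.0061,0.0089,0],0,0],[[0.0038,0.0101,0],0,0]]
[[[0.0009,0.0044,0],0,0],[[0.0004,0.0045,0],0,0],[[-0.0001,0.0045,0],0,0],[[-0.0005,0.0045,0],0,0]]
```

{"api": "carry_out", "payload": {"commands": [[[0.0104,0.0027,0],0,0],[[0.0095,0.005,0],0,0],[[0.008,0.0072,0],0,0],[[0.0061,0.0089,0],0,0],[[0.0038,0.0101,0],0,0],[[0,0,0],0,0]]}}

```text
time: 15.02
tool_pos: [0.5152, 0.1274, 0.1511]
tool_rot: [3.14, -0.0, 1.4]
contact_force: [2.1, 0.4, 7.0]
opening: 0.0198
grip_force: 12.0
```

{"api": "carry_out", "payload": {"commands": [[[0.0009,0.0044,0],0,0],[[0.0004,0.0045,0],0,0]]}}

```text
time: 15.28
tool_pos: [0.523, 0.1271, 0.1511]
tool_rot: [-3.141, 0.0, 1.4]
contact_force: [-1.6, 0.2, 8.1]
opening: 0.0199
grip_force: 12.0
```

{"api": "carry_out", "payload": {"commands": [[[0,0.003,0],0,0],[[0,0.002,0],0,0],[[0,0,0],0,0]]}}

```text
time: 15.65
tool_pos: [0.5253, 0.1268, 0.1509]
tool_rot: [-3.135, 0.001, 1.4]
contact_force: [-10.7, 2.0, 14.0]
opening: 0.0197
grip_force: 12.0
```

```bash
python3 -c "
from h import *
where()"
```

```text
t 15.65 q mod 0.01 r 0.0453 z 0.1509 F [-10.7   2.   14. ] grip 12.007623397512361 0.01971113846757045
```

The stop is reached: q ≈ 0.01 and the wheel resists with 11 N. Backing off two turns.

```bash
python3 -c "
from h import *
circ(.04,.04+19*.3,19);circ(5.74,5.74+6,20)"
```

```text
[[[-0.0026,-0.0132,0],0,0],[[-0.0063,-0.0119,0],0,0],[[-0.0096,-0.0094,0],0,0],[[-0.0119,-0.0063,0],0,0],[[-0.0132,-0.0024,0],0,0],[[-0.0134,0.0016,0],0,0],[[-0.0123,0.0055,0],0,0],[[-0.0101,0.0089,0],0,0],[[-0.007,0.0114,0],0,0],[[-0.0034,0.013,0],0,0],[[0.0007,0.0135,0],0,0],[[0.0046,0.0126,0],0,0],[[0.0081,0.0107,0],0,0],[[0.0109,0.0079,0],0,0],[[0.0128,0.0042,0],0,0],[[0.0134,0.0003,0],0,0],[[0.013,-0.0037,0],0,0],[[0.0112,-0.0073,0],0,0],[[0.0086,-0.0103,0],0,0]]
[[[0.0052,-0.0125,0],0,0],[[0.0012,-0.0134,0],0,0],[[-0.0027,-0.0131,0],0,0],[[-0.0066,-0.0118,0],0,0],[[-0.0097,-0.0093,0],0,0],[[-0.012,-0.006,0],0,0],[[-0.0133,-0.0022,0],0,0],[[-0.0133,0.0018,0],0,0],[[-0.0122,0.0057,0],0,0],[[-0.01,0.009,0],0,0],[[-0.0068,0.0116,0],0,0],[[-0.0031,0.0131,0],0,0],[[0.0008,0.0134,0],0,0],[[0.0048,0.0126,0],0,0],[[0.0083,0.0106,0],0,0],[[0.0111,0.0076,0],0,0],[[0.0128,0.0041,0],0,0],[[0.0135,0.0,0],0,0],[[0.0128,-0.0039,0],0,0],[[0.0112,-0.0075,0],0,0]]
```

{"api": "carry_out", "payload": {"commands": [[[0,-0.005,0],0,0],[[-0.0026,-0.0132,0],0,0],[[-0.0063,-0.0119,0],0,0],[[-0.0096,-0.0094,0],0,0],[[-0.0119,-0.0063,0],0,0],[[-0.0132,-0.0024,0],0,0],[[-0.0134,0.0016,0],0,0],[[-0.0123,0.0055,0],0,0],[[-0.0101,0.0089,0],0,0],[[-0.007,0.0114,0],0,0],[[-0.0034,0.013,0],0,0],[[0.0007,0.0135,0],0,0],[[0.0046,0.0126,0],0,0],[[0.0081,0.0107,0],0,0],[[0.0109,0.0079,0],0,0],[[0.0128,0.0042,0],0,0],[[0.0134,0.0003,0],0,0],[[0.013,-0.0037,0],0,0],[[0.0112,-0.0073,0],0,0],[[0.0086,-0.0103,0],0,0]]}}

```text
time: 18.15
tool_pos: [0.5474, 0.1161, 0.151]
tool_rot: [3.14, 0.001, 1.4]
contact_force: [0.3, -3.3, 7.2]
opening: 0.0195
grip_force: 12.0
```

```bash
python3 -c "
from h import *
where()"
```

```text
t 18.15 q mod 5.742 r 0.045 z 0.151 F [ 0.3 -3.3  7.2] grip 12.00014531146735 0.019543980785429068
```

{"api": "carry_out", "payload": {"commands": [[[0.0052,-0.0125,0],0,0],[[0.0012,-0.0134,0],0,0],[[-0.0027,-0.0131,0],0,0],[[-0.0066,-0.0118,0],0,0],[[-0.0097,-0.0093,0],0,0],[[-0.012,-0.006,0],0,0],[[-0.0133,-0.0022,0],0,0],[[-0.0133,0.0018,0],0,0],[[-0.0122,0.0057,0],0,0],[[-0.01,0.009,0],0,0],[[-0.0068,0.0116,0],0,0],[[-0.0031,0.0131,0],0,0],[[0.0008,0.0134,0],0,0],[[0.0048,0.0126,0],0,0],[[0.0083,0.0106,0],0,0],[[0.0111,0.0076,0],0,0],[[0.0128,0.0041,0],0,0],[[0.0135,0,0],0,0],[[0.0128,-0.0039,0],0,0],[[0.0112,-0.0075,0],0,0]]}}

```text
time: 20.65
tool_pos: [0.5556, 0.1063, 0.151]
tool_rot: [3.141, 0.001, 1.4]
contact_force: [-0.9, -3.5, 7.6]
opening: 0.0191
grip_force: 12.0
```

```bash
python3 -c "
from h import *
where(); circ(11.74,4*np.pi+.01,5)"
```

```text
t 20.65 q mod 5.457 r 0.0448 z 0.151 F [-0.9 -3.5  7.6] grip 12.000213714347723 0.019144848215355573
[[[0.0051,-0.0055,0],0,0],[[0.0041,-0.0063,0],0,0],[[0.003,-0.007,0],0,0],[[0.0017,-0.0073,0],0,0],[[0.0006,-0.0074,0],0,0]]
```

{"api": "carry_out", "payload": {"commands": [[[0.0051,-0.0055,0],0,0],[[0.0041,-0.0063,0],0,0],[[0.003,-0.007,0],0,0],[[0.0017,-0.0073,0],0,0],[[0.0006,-0.0074,0],0,0],[[0,0,0],0,0],[[0,0,0],0,0],[[0,0,0],0,0],[[0,0,0],0,0]]}}

```text
time: 21.78
tool_pos: [0.5243, 0.1269, 0.151]
tool_rot: [-3.141, -0.0, 1.4]
contact_force: [-0.8, 1.8, 8.0]
opening: 0.0195
grip_force: 12.0
```

Run:
```python
from h import *
np.set_printoptions(precision=4,suppress=True)
where()
s,p=wrist(); t=robot.read_camera("side"); save(t,"side2",1.5)
for n,c in(("wrist",p),("side",t)):
  for nm,z in(("tray_knob",.046),("handle",.147)):
    for r in robot.tip_of(c,nm)[:1]: print(n,nm,np.round(r["at"],1),round(r["p"],2),atz(c,r["at"],z))
```

```text
t 21.77 q mod 0.032 r 0.0453 z 0.151 F [-0.8  1.8  8. ] grip 12.001506605338363 0.01953444188756737
wrist handle [256.7 262.3] 0.75 [0.5265 0.1258 0.147 ]
side tray_knob [246.9 237.6] 0.66 [ 0.5017 -0.0436  0.046 ]
side handle [235.8 165.8] 0.59 [0.5327 0.1325 0.147 ]
```

View pics/side2.png

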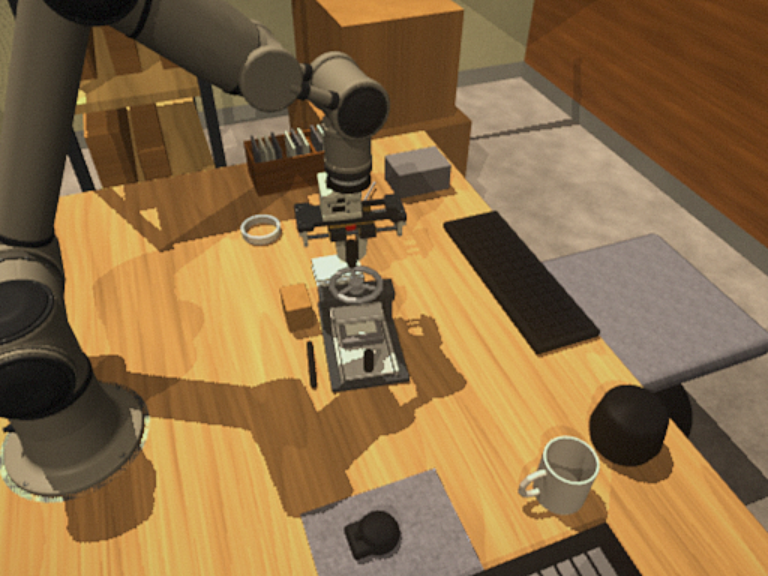

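The side view shows the handle gripped at the back of the wheel, about (350,252) px. The tray is in, with the knob at (369,358), and the bystanders are where they were. The wheel angle is 0.02 rad off the stop reading plus two turns, so I'm handing in.

```bash
python3 -c "
from cell import robot
print(robot.hand_in())"
```

```text
the job is handed in; nothing more can be done
None
```

I handed the job in at about 22 s: tray fully in, wheel screwed down to its stop and backed off two turns (within about 0.02 rad by the arm's own readings), handle still held at 12 N and no bystander visibly moved; the hand-in returned no verdict.

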